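# Snap the cross rod into the spring clips of the breadboard stand

### The arm

A 6-joint arm with a two-finger parallel gripper is mounted at the origin on the work surface. World frame = base frame: x ahead of the robot, y to its left, z up, the work surface at z = 0. Lengths are in mm, angles in rad, forces in N, time in s.
With the tool pointing down it reaches from about 225 to 725 mm from the base axis. Payload 3.1 kg.
Tool frame: the origin (TCP) lies on the front face of the gripper's body, between the roots of the fingers; the fingertips stand bot.tip_reach ahead of it and the grasp point (between the pads) lies 54 mm ahead of it (bot.tip_reach is the distance from the TCP to the fingertips, in mm); z points along the fingers, y is the line along which they close (so a half turn about z gives the same grasp; the last joint's range is limited). The gripper opens to 85 mm and grips with 20 to 120 N. Pads are 22 mm wide; open, the fingers measure 114 mm over their backs; the gripper's body (76 mm by 85 mm) begins 54 mm behind the grasp point. The pads swing forward as they close: fully open they stand 13 mm farther back than shut.
Start: joints at [-1.253, 0.048, 0.099, 1.622, 0, 1.443], TCP at [226.354, -473.689, 303.912] pointing down, gripper open.
Joint ranges: [-2.91, 2.91], [-0.99, 1.94], [-1.21, 1.42], [-2.12, 2.29], [-1.49, 1.47], [-3.14, 3.14]. Speed limits (rad/s): [2.79, 2.79, 3.14, 3.14, 3.14, 3.14].

### API

Orientations are given as [roll, pitch, yaw] about the fixed x, y, z axes, in that order (R = Rz(yaw) Ry(pitch) Rx(roll)).
In Python, from station import read_state, imaging, bot gives the robot as it stands.
- The arm moves only by the shell command python3 -m handwheel 'ROWS'. ROWS is JSON, one flat list of numbers, 7 for each row, row after row: the shift along the tool's x, y, z in units of 50 mm (1.0 is 50 mm), then the turn, a rotation vector about the tool's x, y, z in units of 6 degrees (1.0 is 6 degrees), then the finger opening in mm, from 0 to 85.4. In form: [tx, ty, tz, rx, ry, rz, grip, tx, ty, tz, rx, ry, rz, grip, ...]. A call has 1 to 20 rows; each row shifts and turns the commanded pose from where the row before left it, along the tool's axes as they then stand; what a row does not reach is not made up. A row lasts 1/8 s, in which the tool goes at most 62.5 mm and 10.7 degrees, less where a joint would pass 70% of its speed; a pose out of reach is approached as far as the arm can. A call is refused whole if a number of a shift passes 1 or a number of a turn 1, either way. A call with a gripper value outside its range is refused whole. The fingers move at their own pace and stop on an object; the grip force is fixed at half the most. Time passes only in rows, so rows that do not move let the fingers close. It gives the time, the measured TCP pose, the force, the opening and the grip force at its end, in the units of the state.
- read_state(): the state, without advancing time (a new reading comes with each control period).
- imaging.capture(name): name is "side" or "top"; returns the picture (400x640x3 uint8, blue, green, red); there is no depth.
- imaging.camera_model(name): a dict with "K" (3x3 intrinsics, pixels), "xyz" and "rotation" of the camera in the world. Camera axes: x right, y up, looking along -z (the intrinsics and any distortion apply to the point x, -y, -z); pixel columns grow to the right and rows downward; lengths in mm; the calibration is good to about 2 mm. A picture is of the moment at which its call begins. camera_model takes no time and is no camera call.
- bot.close_job(): hands the job in; it is judged then, once.
The state is a dict: "t": time; "joint_positions": joint angles; "qd": joint speeds; "effort": joint torques, N m; "tcp_pos": TCP position; "tool_rot": TCP orientation; "contact_force": force on the tool from outside, world axes, zero at the start; "wrist_torque": the same for the moment, N m; "finger_gap": finger opening in mm; "finger_force": force on a finger pad.
Only numpy, scipy, OpenCV 4.12 (cv2) and the standard library are available. Lean on these libraries where they do the work, as an engineer would, in place of code of your own. Each camera call takes 0.05 s, during which the arm holds its last target. There are 200 camera calls.

### The job

Put the steel cross rod with the orange end caps back into the two spring clips on the black breadboard: lay it across the mouths of both clips and let go of it, then press it down from above past the orange sprung jaws until it is fully home in both forks and the jaws have closed over it. Leave the other things on the bench where they are.

Things in the scene. Friction and masses are not known exactly. Their poses are not given: they have to be found in the camera images.
- rod: steel cross rod, round, 12 mm diameter, 156 mm long overall, 0.1 to 0.2 kg, with a square orange cap 20 x 20 x 16 mm (16 along the rod) on each end; 124 mm of bare rod between the caps. Lies level on its caps on the bench, axis 10 mm above the surface. Origin at the middle of the rod, on its axis; its y axis runs along the rod
- stand: fixed clip stand: black breadboard 140 (x) x 190 (y) x 12 mm with two upright fork clips, centred at y = -45 and +45 mm, each 14 mm wide along y and 92 mm high, 76 mm free between them. Each opens upward between a fixed aluminium prong at -x and an orange sprung jaw at +x. The seated rod lies along y. Origin under the breadboard's centre, on the bench; z up
- seat (a point): where the middle of the rod's axis lies once fully seated: midway between the clips, 60 mm above the bench, 48 above the breadboard; axes as the stand's. A cap meets a clip 10 mm either way along y
- mouth (a point): where the middle of the rod's axis lies when it just rests in both mouths, on the jaws: 16 mm above the seat, 2.5 mm to -x. The mouths are Vs, sides 30 degrees from vertical, 34 mm wide at the top (16 mm above this point), narrowing to an 8 mm throat 5 mm below this point. Pressing the rod through both throats takes about 10 to 18 N in all
- jaw_left (a joint): orange sprung jaw of the clip at +y, hinged along y 34 mm below and 10 mm to +x of the seat; 0 = shut (sprung), grows to 0.45 rad as it is pushed outward to +x; about 0.1 while the rod passes
- jaw_right (a joint): the same jaw of the clip at -y
- multimeter: handheld yellow multimeter lying on its back, 190 x 95 x 43 mm; bystander; origin under its centre
- circuit_board: green circuit board with chips, 110 x 170 x 21 mm; bystander; origin under its centre
- screw_tray: blue plastic tray with six compartments, 110 x 150 x 30 mm; bystander; origin under its centre
- solder_spool: grey spool standing on its flange, 66 mm across, 48 mm high; bystander; origin under its centre
- lens: black lens standing upright, 62 mm across, 56 mm high; bystander; origin under its centre
- screwdriver: screwdriver lying flat, yellow handle at its -x end, about 200 mm long; bystander; origin under its middle
- mug: blue mug, 80 mm across, 95 mm high; bystander; origin under its centre
There are look-alikes about, which are no part of the job. Of the things that look like the rod, take the one that is nearest to the robot's base at the start.

How it is judged:
By the outcome, as a careful person would: the job done as asked, in the order asked, and still so for the second after the job is handed in, with the robot touching nothing.
It also fails if it takes over 45 s, if anything falls off the work surface, if the arm or the gripper's body presses on something with over 40 N, if the wrist force passes 120 N, or if a joint passes its speed limit or range.

## Working session

There is one attempt and no reset: what is moved stays moved. The work goes in short steps, Python scripts to look and compute and a shell command to move; the robot and the scene stay as the last step left them, time stands still between calls to the robot, and variables do not carry over. Pictures are saved under pics/ and viewed, at most 10 in all, crops included, and the job is handed in when it is done.

```bash
mkdir -p pics; cat > h.py <<'E'
import numpy as np, cv2
from station import read_state, imaging, bot
def snap(cam,name,crop=None,s=1):
    im=imaging.capture(cam)
    cv2.imwrite(f'pics/full_{name}.png',im)
    if crop: x0,y0,x1,y1=crop; im=im[y0:y1,x0:x1]
    cv2.imwrite(f'pics/{name}.png',cv2.resize(im,None,fx=s,fy=s,interpolation=cv2.INTER_CUBIC))
def px2w(cam,u,v,z):
    m=imaging.camera_model(cam);K=np.array(m['K']);R=np.array(m['rotation']);c=np.array(m['xyz'])
    if R.shape!=(3,3):
        from scipy.spatial.transform import Rotation as Ro; R=Ro.from_euler('xyz',R).as_matrix()
    p=cv2.undistortPoints(np.array([[[u,v]]],float),K,np.array(m.get('dist',np.zeros(5)),float))[0,0]
    d=R@np.array([p[0],-p[1],-1]); return c+d*(z-c[2])/d[2]
def w2px(cam,X):
    m=imaging.camera_model(cam);K=np.array(m['K']);R=np.array(m['rotation']);c=np.array(m['xyz'])
    if R.shape!=(3,3):
        from scipy.spatial.transform import Rotation as Ro; R=Ro.from_euler('xyz',R).as_matrix()
    q=R.T@(np.array(X,float)-c); q=K@np.array([q[0],-q[1],-q[2]]); return q[:2]/q[2]
E
python3 - <<'E'
from h import *
for c in('top','side'): snap(c,c+'0'); print(imaging.camera_model(c))
s=read_state();print(s,bot.tip_reach)
E
```

```text
{'K': array([[369.91447912,   0.        , 321.91083481],
       [  0.        , 369.91447912, 197.90630728],
       [  0.        ,   0.        ,   1.        ]]), 'xyz': array([ 511.5686288 ,   -2.39036551, 1140.42975848]), 'rotation': array([ 0.07393838,  0.00695918, -1.58330664])}
{'K': array([[409.97589101,   0.        , 315.28206292],
       [  0.        , 409.97589101, 204.4974891 ],
       [  0.        ,   0.        ,   1.        ]]), 'xyz': array([  462.44044172, -1018.16973406,  1246.12802111]), 'rotation': array([ 0.72201634, -0.01021127, -0.11093346])}
{'t': 0.1, 'joint_positions': array([-1.25277114e+00,  4.86984616e-02,  9.77434217e-02,  1.62199569e+00,
       -7.01113313e-06,  1.44302792e+00]), 'qd': array([-0.00054289, -0.00096797,  0.00446346, -0.00023268, -0.00022259,
        0.00020139]), 'effort': array([ 2.81130495e-03, -3.39848793e+01,  3.20937073e+01,  1.58371800e-02,
       -2.36036576e-04, -1.05023506e-05]), 'tcp_pos': array([ 226.24297493, -473.3090848 ,  302.81715812]), 'tool_rot': array([-3.13945492e+00, -2.67562462e-04,  4.45793316e-01]), 'contact_force': array([-0.00545769,  0.86778086,  0.08155493]), 'wrist_torque': array([ 0.01929838, -0.03555132,  0.0157049 ]), 'finger_force': 0.0, 'finger_gap': 85.49662714971555} 72.6
```

View pics/top0.png

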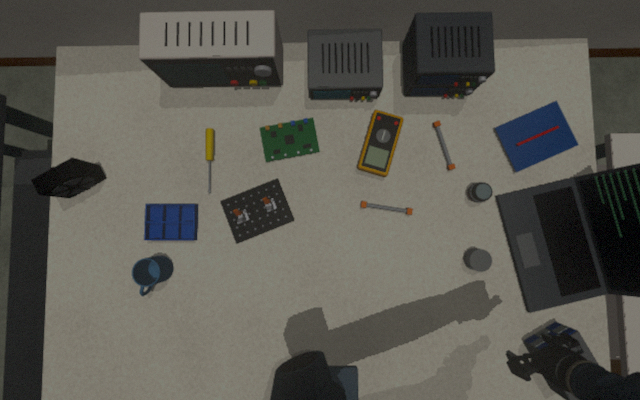

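View pics/side0.png

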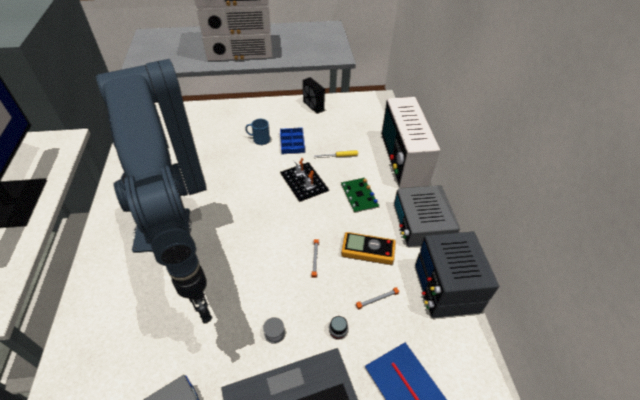

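```bash
python3 - <<'E'
from h import *
t=cv2.imread('pics/full_top0.png');s=cv2.imread('pics/full_side0.png')
f=lambda im,x,y,w,h,k:cv2.resize(im[y:y+h,x:x+w],None,fx=k,fy=k,interpolation=cv2.INTER_CUBIC)
a=f(t,215,175,80,70,5);b=f(t,350,185,80,70,5)
c=f(s,270,145,70,60,400/70)[:250];c=f(s,275,150,60,54,400/60)[:360];d=f(s,285,225,60,60,400/60)[:360]
o=np.vstack([np.hstack([a,b]),np.hstack([c[:250+0] if 0 else c,d])]);print(o.shape)
cv2.imwrite('pics/crop1.png',o[:,:800][:600] if o.shape[0]<=600 else cv2.resize(o,(int(800*600/o.shape[0]),600)))
cv2.imwrite('pics/crop1.png',np.vstack([np.hstack([a,b])[:350]]))
cv2.imwrite('pics/crop2.png',np.hstack([c,d]))
E
```

```text
(710, 800, 3)
```

View pics/crop1.png

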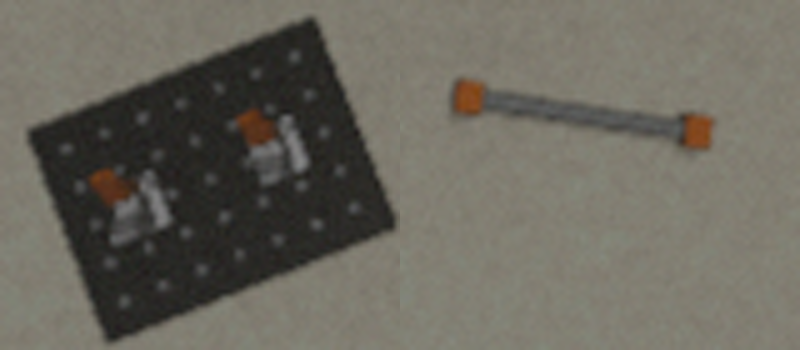

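View pics/crop2.png

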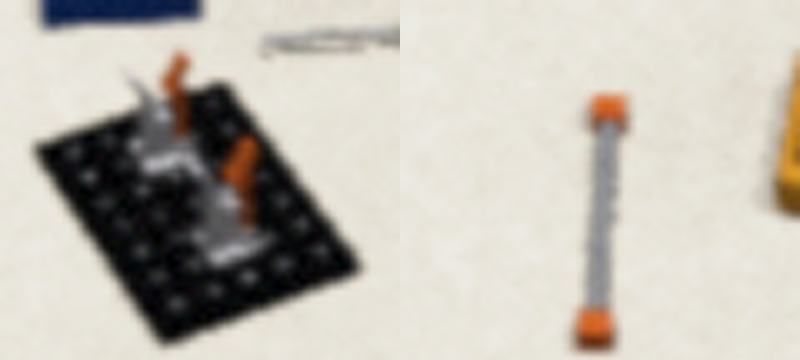

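```bash
python3 - <<'E'
from h import *
g=lambda cam,x,y,k,ox,oy,z:px2w(cam,(x+.5)/k-.5+ox,(y+.5)/k-.5+oy,z)
def rep(P,lab):
    P=np.array(P);print(lab,P[:,:2].round(1).tolist(),P.mean(0)[:2].round(1))
B=[g('top',*p,5,215,175,12) for p in((28,130),(315,17),(395,228),(108,342))];rep(B,'boardT')
B=np.array(B);y=(B[0]-B[1])+(B[3]-B[2]);print('yaw',np.arctan2(-y[0],y[1]), np.linalg.norm(y)/2)
B=[g('side',*p,400/60,275,150,12) for p in((38,148),(228,82),(360,268),(165,345))];rep(B,'boardS')
B=np.array(B);y=(B[1]-B[2])+(B[0]-B[3]);print('yaw',np.arctan2(-y[0],y[1]), np.linalg.norm(y)/2)
R=np.array([g('top',x-400,y,5,350,185,20) for x,y in((468,97),(698,131))]);rep(R,'rodT');d=R[0]-R[1];print(np.linalg.norm(d),np.arctan2(-d[0],d[1]))
R=np.array([g('side',x-400,y,400/60,285,225,20) for x,y in((609,104),(595,320))]);rep(R,'rodS');d=R[0]-R[1];print(np.linalg.norm(d),np.arctan2(-d[0],d[1]))
s=read_state();print(s['tcp_pos'],s['tool_rot'])
E
```

```text
boardT [[591.0, 316.1], [658.4, 139.8], [528.3, 91.5], [461.4, 266.4]] [559.8 203.5]
yaw 0.36525512376875463 187.92987269392916
boardS [[466.0, 262.7], [594.5, 312.7], [659.1, 135.8], [533.1, 84.2]] [563.2 198.9]
yaw 0.35484668983862044 189.5512381420387
rodT [[574.5, -120.5], [552.1, -259.1]] [ 563.3 -189.8]
140.37879296549303 -0.16017114693283355
rodS [[577.3, -121.5], [554.5, -259.3]] [ 565.9 -190.4]
139.67075929172512 -0.16427126416351034
[ 226.24297493 -473.3090848   302.81715812] [-3.13945492e+00 -2.67562462e-04  4.45793316e-01]
```

Look-alikes: the rod at (386,208), and one at (444,146) farther off. I'm taking (386,208), the nearest to the base; the crop confirms grey rod, orange caps. The orange jaws are on the board's far (+x) side.

```bash
cat >> h.py <<'E'
from scipy.spatial.transform import Rotation as Ro
def plan(x,y,z,yaw):
    s=read_state();R=Ro.from_euler('xyz',s['tool_rot']);T=Ro.from_euler('xyz',[np.pi,0,yaw])
    print('t',s['t'],'pos',s['tcp_pos'].round(1),'rpy',s['tool_rot'].round(4),'F',s['contact_force'].round(1),'gap',round(s['finger_gap'],1))
    d=np.array([x,y,z])-s['tcp_pos']
    print('shift/50 now',(R.inv().apply(d)/50).round(3),'after turn',(T.inv().apply(d)/50).round(3),'turn/6deg',((R.inv()*T).as_rotvec(degrees=True)/6).round(3))
E
python3 -m handwheel '[0,0,0,0,0,-0.92,85, 0,0,0,0,0,-0.92,85, 0,0,0,0,0,-0.92,85, 0,0,0,0,0,-0.92,85, 0,0,0,0,0,-0.92,85, 0,0,0,0,0,-0.92,85, 0,0,0,0,0,-0.92,85, 0,0,0,0,0,-0.92,85, 0,0,0,0,0,-0.92,85, 0,0,0,0,0,-0.92,85, 0,0,0,0,0,0,85, 0,0,0,0,0,0,85]'
python3 -c "from h import *;plan(564.6,-190,200,1.409)"
```

```text
t: 1.6
tcp_pos: [226.3, -473.6, 303.5]
tool_rot: [-3.141, -0.001, 1.408]
contact_force: [0.7, -0.3, -0.8]
finger_gap: 85.1
finger_force: 0.0
t 1.6 pos [ 226.3 -473.6  303.5] rpy [-3.1413e+00 -6.0000e-04  1.4079e+00] F [ 0.7 -0.3 -0.8] gap 85.1
shift/50 now [6.692 5.757 2.073] after turn [6.687 5.764 2.071] turn/6deg [-0.003 -0.006 -0.011]
```

```bash
python3 -m handwheel '[0.2,0.17,0.1,0,0,0,85, 0.5,0.43,0.15,0,0,0,85, 0.5,0.43,0.15,0,0,0,85, 0.5,0.43,0.15,0,0,0,85, 0.5,0.43,0.15,0,0,0,85, 0.5,0.43,0.15,0,0,0,85, 0.5,0.43,0.15,0,0,0,85, 0.5,0.43,0.15,0,0,0,85, 0.5,0.43,0.15,0,0,0,85, 0.5,0.43,0.15,0,0,0,85, 0.5,0.43,0.15,0,0,0,85, 0.5,0.43,0.15,0,0,0,85, 0.5,0.43,0.15,0,0,0,85, 0.5,0.43,0.17,0,0,0,85, 0,0,0,0,0,0,85, 0,0,0,0,0,0,85]'
python3 - <<'E'
from h import *
snap('side','rodclose',(255,170,375,290),5)
plan(564.6,-190,76,1.409)
print(w2px('side',[564.6,-190,10]),w2px('side',read_state()['tcp_pos']-[0,0,72.6]))
E
```

```text
t: 3.6
tcp_pos: [564.2, -188.9, 200.1]
tool_rot: [-3.141, 0.0, 1.41]
contact_force: [-0.2, -0.5, 0.5]
finger_gap: 85.0
finger_force: 0.0
t 3.65 pos [ 564.1 -189.4  200.5] rpy [-3.1413e+00  2.0000e-04  1.4089e+00] F [ 0.1 -0.1 -0.3] gap 85.6
shift/50 now [-0.011  0.012  2.49 ] after turn [-0.011  0.012  2.49 ] turn/6deg [-0.003  0.002 -0.001]
[314.51304588 257.37912118] [314.65551678 237.63045073]
```

View pics/rodclose.png

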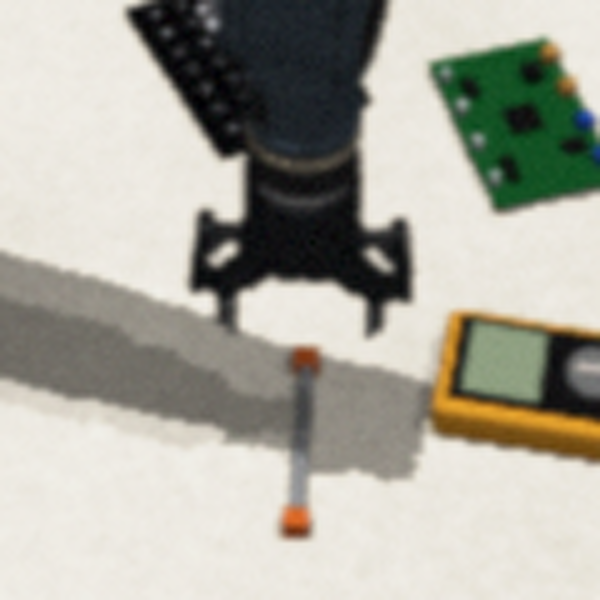

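The gripper stands centred over the rod (crop (300,440)), with fingers either side and the multimeter clear. Descending and gripping.

```bash
python3 -m handwheel '[0,0,0.4,0,0,0,85, 0,0,0.5,0,0,0,85, 0,0,0.5,0,0,0,85, 0,0,0.5,0,0,0,85, 0,0,0.4,0,0,0,85, 0,0,0.16,0,0,0,85, 0,0,0,0,0,0,60, 0,0,0,0,0,0,30, 0,0,0,0,0,0,5, 0,0,0,0,0,0,5, 0,0,0,0,0,0,5, 0,0,0,0,0,0,5]'
python3 -c "from h import *;plan(564.6,-190,220,1.409)"
```

```text
t: 5.15
tcp_pos: [565.1, -189.6, 78.4]
tool_rot: [3.14, 0.0, 1.409]
contact_force: [-1.1, 0.0, 5.3]
finger_gap: 9.0
finger_force: 59.0
t 5.15 pos [ 565.1 -189.6   78.4] rpy [3.1400e+00 4.0000e-04 1.4093e+00] F [-1.1  0.   5.3] gap 9.0
shift/50 now [-0.011 -0.004 -2.832] after turn [-0.01  -0.008 -2.832] turn/6deg [0.015 0.004 0.003]
```

```bash
python3 -m handwheel '[0,0,-0.2,0,0,0,5, 0,0,-0.5,0,0,0,5, 0,0,-0.5,0,0,0,5, 0,0,-0.5,0,0,0,5, 0,0,-0.5,0,0,0,5, 0,0,-0.5,0,0,0,5, 0,0,-0.2,0,0,0,5, 0,0,0,0,0,0,5]'
python3 - <<'E'
from h import *
snap('side','lift',(255,170,375,290),5)
plan(561.5,201,220,1.931)
E
```

```text
t: 6.15
tcp_pos: [564.7, -189.5, 222.7]
tool_rot: [3.141, 0.0, 1.409]
contact_force: [0.1, -0.7, -2.0]
finger_gap: 9.4
finger_force: 58.8
t 6.2 pos [ 564.3 -189.3  221.6] rpy [-3.1405e+00 -3.0000e-04  1.4093e+00] F [-0.6  0.4 -2.5] gap 9.0
shift/50 now [ 7.695 -1.31   0.036] after turn [7.324 2.699 0.033] turn/6deg [-0.009 -0.005 -4.982]
```

View pics/lift.png

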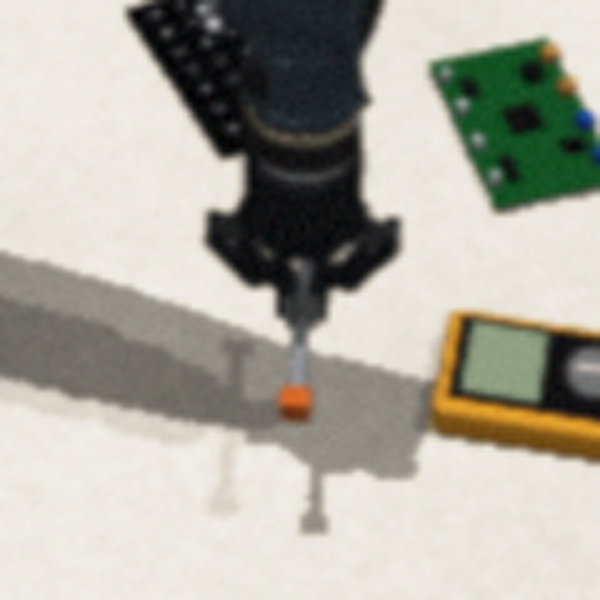

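Rod lifted and level in the grip (cap at crop (296,403)). Turn 30° and carry over the stand.

```bash
python3 -m handwheel '[0,0,0,0,0,-0.7,5, 0,0,0,0,0,-0.8,5, 0,0,0,0,0,-0.9,5, 0,0,0,0,0,-0.9,5, 0,0,0,0,0,-0.9,5, 0,0,0,0,0,-0.78,5, 0,0,0,0,0,0,5]' >/dev/null
python3 -m handwheel '[0.16,0.06,0,0,0,0,5, 0.36,0.13,0,0,0,0,5, 0.5,0.18,0,0,0,0,5, 0.5,0.18,0,0,0,0,5, 0.5,0.18,0,0,0,0,5, 0.5,0.18,0,0,0,0,5, 0.5,0.18,0,0,0,0,5, 0.5,0.18,0,0,0,0,5, 0.5,0.18,0,0,0,0,5, 0.5,0.18,0,0,0,0,5, 0.5,0.18,0,0,0,0,5, 0.5,0.18,0,0,0,0,5, 0.5,0.18,0,0,0,0,5, 0.5,0.18,0,0,0,0,5, 0.5,0.18,0,0,0,0,5, 0.3,0.12,0,0,0,0,5, 0,0,0,0,0,0,5, 0,0,0,0,0,0,5]'
python3 - <<'E'
from h import *
a=imaging.capture('side')[120:220,255:355];b=imaging.capture('top')[160:260,205:305]
f=lambda i:cv2.resize(i,(400,400),interpolation=cv2.INTER_CUBIC)
cv2.imwrite('pics/over.png',np.hstack([f(a),f(b)]))
plan(559.2,200.1,170,1.931)
p=read_state()['tcp_pos']
for k in(-70,70):
    X=p+[-k*np.sin(.36),k*np.cos(.36),-68]; print(k,'side',(w2px('side',X)-[255,120])*4,'top',(w2px('top',X)-[205,160])*4)
for nm,X in (('seat',(561.5,201,60)),('clipTop+',(561.5-45*.352,201+45*.936,92)),('clipTop-',(561.5+45*.352,201-45*.936,92))):
    print(nm,'side',(w2px('side',X)-[255,120])*4,'top',(w2px('top',X)-[205,160])*4, (w2px('top',X)-[215,175])*5,(w2px('side',X)-[275,150])*400/60)
E
```

```text
t: 9.32
tcp_pos: [559.5, 199.4, 222.4]
tool_rot: [-3.141, 0.001, 1.93]
contact_force: [0.4, -0.3, -1.0]
finger_gap: 9.4
finger_force: 58.8
t 9.425 pos [559.7 199.  222.4] rpy [-3.1414e+00  4.0000e-04  1.9295e+00] F [-0.3 -0.7 -1.6] gap 8.9
shift/50 now [ 2.500e-02 -1.000e-03  1.049e+00] after turn [ 2.500e-02 -1.000e-03  1.049e+00] turn/6deg [-0.002  0.004 -0.014]
-70 side [223.03525831 185.16901159] top [273.42170565 154.65562434]
70 side [161.42206202 100.12915776] top [ 77.30146411 230.97283978]
seat side [194.16003963 208.6249243 ] top [199.05048095 196.27576266] [198.81310119 170.34470333] [190.26673272 147.70820716]
clipTop+ side [174.85902508 159.24037638] top [131.23876021 217.37987346] [114.04845026 196.72484182] [158.09837513  65.40062731]
clipTop- side [213.35974891 213.71795388] top [249.81205174 171.2655524 ] [262.26506468 139.0819405 ] [222.26624818 156.1965898 ]
```

View pics/over.png

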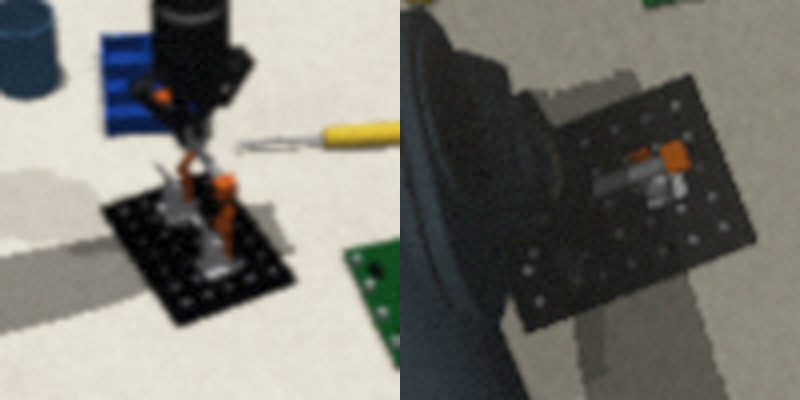

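Both cameras agree with the predicted cap positions within about 2 mm, and the rod is over the mouths (side crop caps (224,188), (162,97)). Lowering.

```bash
python3 -m handwheel '[0.02,0,0.2,0,0,0,5, 0,0,0.3,0,0,0,5, 0,0,0.3,0,0,0,5, 0,0,0.3,0,0,0,5, 0,0,0.2,0,0,0,5, 0,0,0.1,0,0,0,5, 0,0,0.04,0,0,0,5, 0,0,0,0,0,0,5, 0,0,0,0,0,0,5]'
python3 -m handwheel '[0,0,0.04,0,0,0,5, 0,0,0.04,0,0,0,5, 0,0,0,0,0,0,5]'

```

```text
t: 10.55
tcp_pos: [559.7, 200.9, 151.1]
tool_rot: [3.14, 0.0, 1.931]
contact_force: [-0.0, 0.6, -2.1]
finger_gap: 9.0
finger_force: 58.8
t: 10.92
tcp_pos: [559.1, 200.7, 146.1]
tool_rot: [-3.141, -0.0, 1.931]
contact_force: [-0.2, 0.3, -1.1]
finger_gap: 9.1
finger_force: 58.8
```

```bash
python3 -m handwheel '[0,0,0.03,0,0,0,5, 0,0,0,0,0,0,5]'
python3 -m handwheel '[0,0,0.03,0,0,0,5, 0,0,0,0,0,0,5]'

```

```text
t: 11.18
tcp_pos: [559.4, 200.8, 145.0]
tool_rot: [3.141, 0.0, 1.931]
contact_force: [0.6, 0.2, -2.4]
finger_gap: 8.9
finger_force: 58.8
t: 11.42
tcp_pos: [559.6, 200.9, 144.1]
tool_rot: [3.14, 0.0, 1.931]
contact_force: [-0.0, -0.0, 1.6]
finger_gap: 8.7
finger_force: 59.0
```

Contact (force −2 → +1.6 N). Release gently and rise.

```bash
python3 -m handwheel '[0,0,0,0,0,0,14, 0,0,0,0,0,0,20, 0,0,0,0,0,0,30, 0,0,0,0,0,0,40, 0,0,0,0,0,0,40, 0,0,-0.1,0,0,0,40, 0,0,-0.3,0,0,0,40, 0,0,-0.5,0,0,0,40, 0,0,-0.5,0,0,0,40, 0,0,-0.5,0,0,0,40, 0,0,-0.3,0,0,0,40, 0,0,0,0,0,0,40]'
python3 - <<'E'
from h import *
a=imaging.capture('side')[140:215,265:340];b=imaging.capture('top')[160:260,205:305]
f=lambda i:cv2.resize(i,(400,400),interpolation=cv2.INTER_CUBIC)
cv2.imwrite('pics/rest.png',np.hstack([f(a),f(b)]))
plan(559.2,200.1,170,3.502)
for k in(-70,0,70):
    X=np.array([559.2-k*np.sin(.36),200.1+k*np.cos(.36),76]); print(k,'side',(w2px('side',X)-[265,140])*400/75,'top',(w2px('top',X)-[205,160])*4)
E
```

```text
t: 12.92
tcp_pos: [560.1, 201.0, 255.7]
tool_rot: [3.138, 0.001, 1.931]
contact_force: [-0.3, -0.5, 0.1]
finger_gap: 40.1
finger_force: 0.0
t 13.025 pos [559.1 200.7 252.9] rpy [-3.1409e+00 -1.0000e-04  1.9307e+00] F [ 0.4 -0.1 -0.4] gap 40.0
shift/50 now [-1.300e-02 -1.000e-03  1.658e+00] after turn [ 0.003 -0.012  1.658] turn/6deg [-4.0000e-03 -6.0000e-03 -1.5005e+01]
-70 side [243.04517249 215.46900953] top [286.84075445 163.15712709]
0 side [202.44699485 157.57088221] top [196.12110734 198.47769984]
70 side [163.77672721 102.42219797] top [105.15787675 233.89310881]
```

View pics/rest.png

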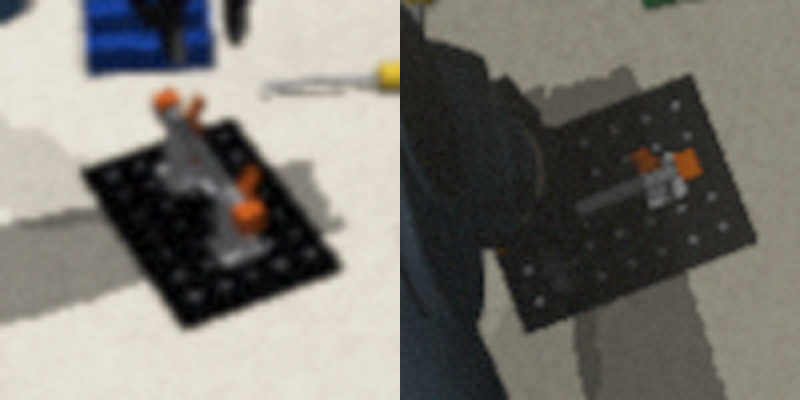

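Rod rests across both mouths, caps at predicted pixels (top crop (287,163)). Turn 90° so the two fingers press side by side along the rod, then descend.

```bash
python3 -m handwheel '[0,0,0,0,0,-0.8,16, 0,0,0,0,0,-1,16, 0,0,0,0,0,-1,16, 0,0,0,0,0,-1,16, 0,0,0,0,0,-1,16, 0,0,0,0,0,-1,16, 0,0,0,0,0,-1,16, 0,0,0,0,0,-1,16, 0,0,0,0,0,-1,16, 0,0,0,0,0,-1,16, 0,0,0,0,0,-1,16, 0,0,0,0,0,-1,16, 0,0,0,0,0,-1,16, 0,0,0,0,0,-1,16, 0,0,0,0,0,-1,16, 0,0,0,0,0,-0.2,16, 0,0,0,0,0,0,16, 0,0,0,0,0,0,16]'
python3 -m handwheel '[0,0,0.2,0,0,0,16, 0,0,0.4,0,0,0,16, 0,0,0.5,0,0,0,16, 0,0,0.4,0,0,0,16, 0,0,0.2,0,0,0,16, 0,0,0.1,0,0,0,16, 0,0,0,0,0,0,16, 0,0,0,0,0,0,16]'
python3 -c "from h import *;plan(560.3,200.6,153,3.502)"
```

```text
t: 15.28
tcp_pos: [559.1, 200.7, 253.0]
tool_rot: [3.142, -0.001, -2.782]
contact_force: [-0.3, 0.4, 0.1]
finger_gap: 16.1
finger_force: 0.0
t: 16.27
tcp_pos: [559.8, 200.9, 164.4]
tool_rot: [-3.141, 0.002, -2.782]
contact_force: [0.2, 0.4, -0.2]
finger_gap: 16.1
finger_force: 0.0
t 16.275 pos [559.8 200.9 164.4] rpy [-3.1414e+00  1.8000e-03 -2.7817e+00] F [ 0.2  0.4 -0.2] gap 16.1
shift/50 now [-0.006 -0.009  0.229] after turn [-0.007 -0.009  0.229] turn/6deg [-0.002  0.017 -0.005]
```

```bash
python3 -m handwheel '[0,0,0.06,0,0,0,16, 0,0,0.06,0,0,0,16, 0,0,0.06,0,0,0,16, 0,0,0,0,0,0,16]'
python3 -m handwheel '[0,0,0.04,0,0,0,16, 0,0,0.04,0,0,0,16, 0,0,0,0,0,0,16]'
python3 -m handwheel '[0,0,0.05,0,0,0,16, 0,0,0.05,0,0,0,16, 0,0,0,0,0,0,16]'
```

```text
t: 16.77
tcp_pos: [559.2, 200.8, 154.3]
tool_rot: [3.142, -0.0, -2.782]
contact_force: [-0.0, 0.3, -0.3]
finger_gap: 15.8
finger_force: 0.0
t: 17.15
tcp_pos: [560.3, 201.1, 152.0]
tool_rot: [-3.141, 0.003, -2.782]
contact_force: [0.7, 0.6, 4.4]
finger_gap: 16.1
finger_force: 2.4
t: 17.52
tcp_pos: [558.2, 200.5, 144.0]
tool_rot: [3.141, -0.003, -2.782]
contact_force: [-1.3, -0.6, -0.6]
finger_gap: 15.7
finger_force: 0.0
```

```bash
python3 -m handwheel '[0.02,0,0.04,0,0,0,16, 0.02,0,0.04,0,0,0,16, 0,0,0,0,0,0,16]'
python3 -m handwheel '[0,0,0.04,0,0,0,16, 0,0,0.04,0,0,0,16, 0,0,0,0,0,0,16]'
```

```text
t: 17.9
tcp_pos: [556.9, 199.9, 140.8]
tool_rot: [3.141, -0.001, -2.782]
contact_force: [-0.6, 0.5, 0.6]
finger_gap: 15.9
finger_force: 0.0
t: 18.27
tcp_pos: [558.2, 200.4, 138.7]
tool_rot: [-3.141, 0.003, -2.782]
contact_force: [0.1, 1.4, 3.4]
finger_gap: 16.0
finger_force: 2.0
```

```bash
python3 -m handwheel '[0,0,0.03,0,0,0,16, 0,0,0.03,0,0,0,16, 0,0,0,0,0,0,16]'
python3 -m handwheel '[0,0,0.04,0,0,0,16, 0,0,0.04,0,0,0,16, 0,0,0,0,0,0,16]'
```

```text
t: 18.65
tcp_pos: [559.5, 200.8, 138.5]
tool_rot: [-3.141, 0.007, -2.781]
contact_force: [-0.4, 1.6, 10.7]
finger_gap: 15.6
finger_force: 5.7
t: 19.02
tcp_pos: [560.8, 201.4, 138.2]
tool_rot: [-3.141, 0.012, -2.781]
contact_force: [-3.5, -0.1, 22.3]
finger_gap: 16.1
finger_force: 10.9
```

Firm stop at 22 N, about 15 mm below first contact. Back off and look.

```bash
python3 -m handwheel '[0,0,-0.2,0,0,0,16, 0,0,-0.4,0,0,0,16, 0,0,-0.6,0,0,0,16, 0,0,-0.8,0,0,0,16, 0,0,-0.8,0,0,0,16, 0,0,-0.6,0,0,0,16, 0,0,0,0,0,0,16]'
python3 - <<'E'
from h import *
a=imaging.capture('side')[140:215,265:340];b=imaging.capture('top')[160:260,205:305]
f=lambda i:cv2.resize(i,(400,400),interpolation=cv2.INTER_CUBIC)
cv2.imwrite('pics/seated.png',np.hstack([f(a),f(b)]))
for z,x,y in((76,559.2,200.1),(60,561.5,201)):
  for k in(-70,70):
    X=np.array([x-k*np.sin(.36),y+k*np.cos(.36),z]); print(z,k,'side',(w2px('side',X)-[265,140])*400/75,'top',(w2px('top',X)-[205,160])*4)
E
```

```text
t: 19.9
tcp_pos: [558.4, 200.2, 303.0]
tool_rot: [-3.141, 0.005, -2.782]
contact_force: [-0.3, -0.1, -0.4]
finger_gap: 16.0
finger_force: 0.0
76 -70 side [243.04517249 215.46900953] top [286.84075445 163.15712709]
76 70 side [163.77672721 102.42219797] top [105.15787675 233.89310881]
60 -70 side [245.90834896 229.29587169] top [288.41597932 161.48381097]
60 70 side [167.08767658 116.42834167] top [109.44861588 231.1597371 ]
```

View pics/seated.png

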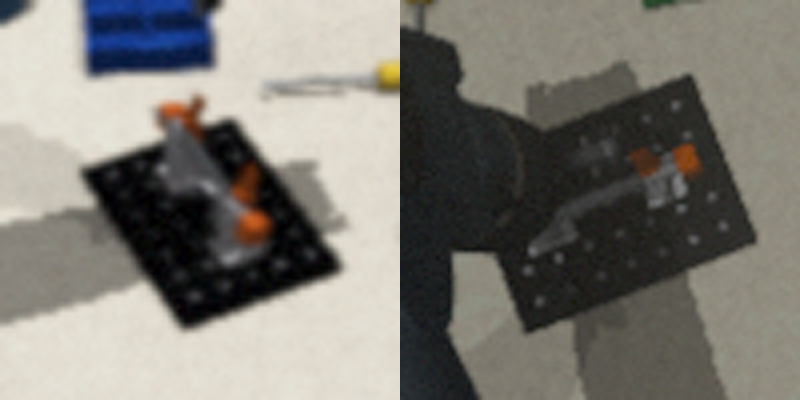

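```bash
python3 - <<'E'
import cv2,numpy as np
A=[cv2.imread(f'pics/{n}.png')[:,:400] for n in('rest','seated')]
for (x,y,w,h) in ((225,190,55,50),(145,80,60,55)):
  for n,im in zip('rs',A):
    c=im.astype(int);m=((c[:,:,2]-c[:,:,0])>110)
    s=np.zeros_like(m);s[y:y+h,x:x+w]=1;q=np.argwhere(m&s);print(n,x,len(q),q.mean(0)[::-1].round(1),q.min(0)[::-1],q.max(0)[::-1])
# template: near cap
for (x,y) in ((228,197),(148,86)):
  t=A[0][y:y+38,x:x+(40 if x>200 else 34)];r=cv2.matchTemplate(A[1][y-10:y+75,x-15:x+70],t,cv2.TM_CCOEFF_NORMED);_,v,_,l=cv2.minMaxLoc(r);print('shift',l[0]-15,l[1]-10,v)
E
```

```text
r 225 386 [248.2 210. ] [236 200] [261 220]
s 225 337 [253.6 222.5] [243 213] [265 231]
r 145 187 [165.7  97.8] [157  92] [175 104]
s 145 159 [173.5 109.4] [165 105] [183 114]
shift 5 13 0.9588956236839294
shift 3 11 0.9230785369873047
```

Both ends dropped by the expected amount within reading error. One more firm press as confirmation.

```bash
python3 -m handwheel '[-0.05,0,0.3,0,0,0,16, 0,0,0.6,0,0,0,16, 0,0,0.7,0,0,0,16, 0,0,0.6,0,0,0,16, 0,0,0.5,0,0,0,16, 0,0,0.3,0,0,0,16, 0,0,0.1,0,0,0,16, 0,0,0.08,0,0,0,16, 0,0,0,0,0,0,16, 0,0,0,0,0,0,16]'
python3 -m handwheel '[0,0,0.07,0,0,0,16, 0,0,0.07,0,0,0,16, 0,0,0,0,0,0,16]'
python3 -m handwheel '[0,0,0.06,0,0,0,16, 0,0,0.04,0,0,0,16, 0,0,0,0,0,0,16]'
```

```text
t: 21.25
tcp_pos: [560.4, 201.1, 142.6]
tool_rot: [-3.141, 0.002, -2.782]
contact_force: [1.0, 0.2, -0.4]
finger_gap: 16.1
finger_force: 0.0
t: 21.62
tcp_pos: [561.5, 201.5, 138.5]
tool_rot: [-3.141, 0.006, -2.782]
contact_force: [-2.0, -0.4, 10.8]
finger_gap: 16.1
finger_force: 5.4
t: 22.0
tcp_pos: [563.5, 202.3, 138.2]
tool_rot: [-3.141, 0.013, -2.781]
contact_force: [-4.0, -1.4, 23.5]
finger_gap: 15.9
finger_force: 11.5
```

The stop repeats at z = 138 mm, rigid from 10 to 23 N, so the rod is home. Retreat and hand in.

```bash
python3 -m handwheel '[0,0,-0.2,0,0,0,16, 0,0,-0.4,0,0,0,16, 0,0,-0.6,0,0,0,16, 0,0,-0.8,0,0,0,16, 0,0,-0.6,0,0,0,16, 0,0,-0.3,0,0,0,16, 0,0,0,0,0,0,16, 0,0,0,0,0,0,16]' && python3 -c "
from station import bot;print(bot.close_job())"
```

```text
t: 23.0
tcp_pos: [559.2, 200.8, 272.4]
tool_rot: [3.141, -0.003, -2.782]
contact_force: [-0.6, -0.3, -0.8]
finger_gap: 16.1
finger_force: 0.0
the job is handed in; nothing more can be done
None
```

I laid the rod across both clip mouths, let go, and pressed it down to a hard stop that repeated at the same height (up to about 23 N). The arm is clear and the job was handed in at 23 s. The jaws looked closed in the camera view, but their angles can't be read directly.

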